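Clamp a switch housing with the thumb wedge

ROBOT

A 7-joint arm with a two-finger parallel gripper is mounted at the origin on the work surface. World frame = base frame: x ahead of the robot, y to its left, z up, the work surface at z = 0. Lengths are in m, angles in rad, forces in N, time in s.
With the tool pointing down it reaches from about 0.4 to 0.85 m from the base axis. Payload 4.5 kg.
Tool frame: the origin (TCP) lies at the very end of the fingers, on their centre line; the grasp point (between the pads) lies 19 mm behind it; z points along the fingers, y is the line along which they close (so a half turn about z gives the same grasp; the last joint's range is limited). The gripper opens to 88 mm and grips with 3 to 60 N. Pads are 18 mm wide; open, the fingers measure 123 mm over their backs; the gripper's body (75 mm by 187 mm) begins 45 mm behind the grasp point.
Start: joints at [-1.303, 0.689, -0.195, 1.565, 0.157, 0.902, -0.215], TCP at [0.145, 0.608, 0.239] pointing down, gripper open.
Joint ranges: [-3.01, 3.01], [-0.46, 2.08], [-1.47, 1.51], [0.13, 2.56], [-1, 4.14], [0.04, 2.09], [-2.66, 2.66]. Speed limits (rad/s): [2.57, 2.57, 3.14, 3.14, 3.14, 3.14, 3.14].

INTERFACE

Orientations are given as a unit quaternion [x, y, z, w].
In Python, from plant import r gives the robot as it stands. The module is installed in compiled form; this text tells all that it offers.
- The arm moves only by the tool step_arm, never from a script. Its argument "increments" is a list of rows, each a list of 2 entries, a list of its own where there are three numbers: the shift along the world's x, y, z in cm, then the turn, a rotation vector about the world's x, y, z in degrees. A call has exactly 10 rows; each row shifts and turns the commanded pose from where the row before left it; what a row does not reach is not made up. A row lasts 1/10 s, in which the tool goes at most 50 mm and 8.59 degrees, less where a joint would pass 70% of its speed; a pose out of reach is approached as far as the arm can. A call is refused whole if a number of a shift passes 5 or a number of a turn 8.59, either way. A call with a gripper value outside its range is refused whole. "fingers" is the opening, from 0 (shut) to 1 (fully open), set as the call begins (left out, the last holds). The fingers move at their own pace and stop on an object; "grip_force" is the grip in N (left out, the last holds). Time passes only in rows, so rows that do not move let the fingers close, or fill a call up. It gives the time, the measured TCP pose, the force, the opening and the grip force at its end, in the units of the state.
- r.get_state(): the state, without advancing time (a new reading comes with each control period).
- r.snapshot(name): name is "side" or "top" or "wrist"; returns (picture, depth): 480x640x3 uint8, red, green, blue; 480x640 float32, m along the optical axis (not along the pixel's ray), 0 where there is no reading.
- r.calibration(name): a dict with "fov_y" (degrees; the focal length in pixels is half the picture's height over the tangent of half this angle, whatever the lens; pixels are square), "cx", "cy" (the principal point, pixels), "k1" (the pictures are not rectified: a ray, as slopes to the right and down, at radius r is drawn at 1 + k1 r^2 times it, then the intrinsics apply), "R" (3x3) and "t" (3): a world point X has camera coordinates R X + t. Camera axes: x right, y down, z forward; pixel columns grow to the right and rows downward; lengths in m; the calibration is good to about 2 mm. A picture is of the moment at which its call begins: read the wrist's pose just before it. calibration takes no time and is no camera call; for the wrist camera it gives the pose at the moment of the call.
- r.finish_job(): hands the job in; it is judged then, once.
The state is a dict: "clock": time; "q": joint angles; "qd": joint speeds; "joint_torque": joint torques, N m; "tool_pos": TCP position; "eef_rot": TCP orientation; "contact_force": force on the tool from outside, world axes, zero at the start; "moment": the same for the moment, N m; "opening": opening from 0.0 (shut) to 1.0 (fully open); "finger_force": force on a finger pad.
Only numpy, scipy, OpenCV 4.12 (cv2) and the standard library are available. Lean on these libraries where they do the work, as an engineer would, in place of code of your own. Each camera call takes 0.05 s, during which the arm holds its last target. There are 200 camera calls.

TASK

Slide the bar by its tab up to the loose plastic housing until the housing is square and tight against the fixed stop, then push the thumb wedge along its ramp, in behind the bar, until it jams and the housing stays firmly clamped. Push firmly but not so hard that the housing is crushed, let go, and leave the tools and other parts lying where they are.

Things in the scene. Friction and masses are not known exactly. Their poses are not given: they have to be found in the camera images.
- fixture: the clamp's base: aluminium plate 240 (x) by 280 (y) by 12 mm lying flat on the bench and fixed; origin in the centre of its underside; its x and y are the directions named below. On it, along +y: ramp, wedge, bar, sprung jaw, housing, stop
- bar (a joint): travel of the sliding bar along the plate's +y, m; 0 = fully back, 0.042 = end of travel; starts at 0 to 0.010, meets the tight housing at about 0.026 to 0.029. Steel, 30 mm wide, on the plate's centre line (plate x = 0), its top 36 mm above the bench; it slides with about 2 N and stays where it is left
- bar_jaw (a point): middle of the front (+y) face of the steel jaw on the bar's +y end, 70 mm wide (x), 34 mm tall, carried on short stiff springs (50 N per mm)
- bar_tail (a point): middle of the flat tail (-y end) of the bar, 34 mm behind the middle of its tab. A set screw, 16 mm round, stands out of it towards -y by anything from 1 to 6 mm (not measured); the wedge's front face, 18 mm to the +y side of the wedge tab, comes to press on that screw
- bar_tab (a point): middle of the upright tab on the bar: 20 mm (x) by 14 mm (y), 40 mm tall, from 36 to 76 mm above the bench. Push its -y face, or pinch it over its 14 mm
- wedge (a joint): travel of the thumb wedge along its ramp, m; 0 = out, 0.090 = end of travel; starts at 0 to 0.008. It goes along plate +x, rising 1 in 6 towards +y (0.986, 0.164, 0 in plate axes), loose with about 2.5 N. The bar's side blocks it until the bar is up to the housing. It meets the set screw in the bar's tail anywhere in 0.022 to 0.075, then tightens over 2 to 7 mm
- wedge_tab (a point): middle of the upright thumb tab at the rear (-x) end of the wedge: 14 mm (x) by 26 mm (y), 40 mm tall, from 36 to 76 mm above the bench. Push its -x face along the ramp, or pinch its 14 mm. Clamping is 1.2 to 1.5 times the push: 15 N is a good firm push, 6 N too weak, over 30 N may crush it. It does not slip back when let go
- ramp: the fixed ramp behind the wedge: steel bar 165 mm long, 22 mm thick, its top 42 mm above the bench, set 1 in 6 askew on the plate; the dark steel wedge on its +y side is 60 mm long (x), about 34 mm thick (y), 24 mm tall. Origin under the ramp's middle
- housing_mid (a point): middle of the loose black plastic switch housing: block 60 (x) by 40 (y) by 34 mm tall standing on the plate, 150 g, at first 6 to 10 mm short of the stop and a little crooked; its axes are the plate's when square
- stop: the fixed steel stop at the plate's +y end: 80 (x) by 30 (y) by 42 mm tall, bolted to the plate; origin in the centre of its underside; its -y face, 15 mm from the origin, receives the housing
- socket: steel socket, 24 mm round, 38 mm tall, standing on the plate; origin at its foot; to be left alone
- bush: dark steel bush, 22 mm round, 22 mm tall, standing on the plate; origin at its foot; to be left alone
- wrench: steel wrench lying beside the plate; to be left alone
- screwdriver: screwdriver lying beyond the plate; to be left alone
- spray: spray can with a yellow label, 66 mm round, 220 mm tall; origin at its foot; to be left alone
- jar: clear jar, 60 mm round, 75 mm tall; origin at its foot; to be left alone
- torch: metal torch, 26 mm round, 130 mm long, lying; to be left alone
Things that resemble listed ones, but are neither listed nor needed, are in the scene too. What is meant by the part that bears housing_mid is not orange, and is the larger of those in its own colour.

How it is judged:
By the outcome, as a careful person would: the job done as asked, in the order asked, and still so for the second after the job is handed in, with the robot touching nothing.
It also fails if it takes over 42 s, if anything falls off the work surface, if the arm or the gripper's body presses on something with over 40 N, if the wrist force passes 120 N, or if a joint passes its speed limit or range.

## Working session

There is one attempt and no reset: what is moved stays moved. The work goes in short steps, Python scripts to look and compute and a tool call to move; the robot and the scene stay as the last step left them, time stands still between calls to the robot, and variables do not carry over. Pictures are saved under pics/ and viewed, at most 10 in all, crops included, and the job is handed in when it is done.

Besides the shell and the picture viewer there is one more tool, called after ">>>" as name(argument=value, ...), one argument or row to a line, values as JSON. step_arm: Moves the arm, as the interface text tells. Its arguments: {"type":"object","properties":{"increments":{"type":"array","items":{"type":"array"}},"fingers":{"type":"number"},"grip_force":{"type":"number"}},"required":["increments"]}

```bash
mkdir -p pics; cat > h.py <<'E'
import numpy as np, cv2
from plant import r
def snap(n,f=None):
    c=r.calibration(n); im,d=r.snapshot(n)
    if f: cv2.imwrite('pics/'+f,im[:,:,::-1])
    return c,im,d
def ray(c,u,v):
    f=240/np.tan(np.radians(c['fov_y'])/2)
    K=np.array([[f,0,c['cx']],[0,f,c['cy']],[0,0,1.]])
    p=cv2.undistortPoints(np.array([[[u,v]]],float),K,np.array([c['k1'],0,0,0.]))[0,0]
    R=np.array(c['R']);t=np.array(c['t'])
    return -R.T@t, R.T@np.array([p[0],p[1],1])
def onz(c,u,v,z):
    o,d=ray(c,u,v); return o+d*(z-o[2])/d[2]
def dep(c,D,u,v):
    o,d=ray(c,u,v); return o+d*D[int(v),int(u)]
E
python3 - <<'E'
from h import *
for n in('top','side'):
    c,im,d=snap(n,n+'0.png'); np.savez(n+'0.npz',im=im,d=d)
    print(n,c)
s=r.get_state(); print(s['clock'],s['tool_pos'],s['eef_rot'],s['contact_force'],s['opening'])
E
```

```text
top {'fov_y': 45.83676814229577, 'cx': 317.60998722872733, 'cy': 236.61828418372562, 'k1': 0.06036358140044308, 'R': array([[ 0.00476959, -0.99979096, -0.01988161],
       [-0.995729  , -0.00291519, -0.09227813],
       [ 0.09220088,  0.02023682, -0.99553477]]), 't': array([0.00935014, 0.56985513, 1.28014183])}
side {'fov_y': 54.19256781657038, 'cx': 313.57746724287944, 'cy': 237.92044448534463, 'k1': -0.08927060877908966, 'R': array([[ 0.99240527, -0.12124528,  0.02076929],
       [-0.04398781, -0.5074574 , -0.86055334],
       [ 0.11487757,  0.85310408, -0.50893672]]), 't': array([-0.55964224,  0.08335198,  1.07490202])}
0.1 [0.14470098 0.60745636 0.23802709] [ 1.16580084e-01  9.93180987e-01 -7.81251551e-04 -3.88948787e-05] [-0.93622724 -0.19437955  0.07050699] 0.9967954137771035
```

View pics/top0.png

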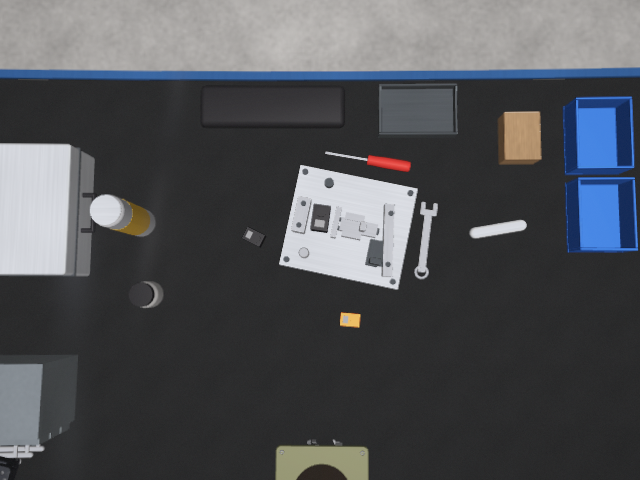

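View pics/side0.png

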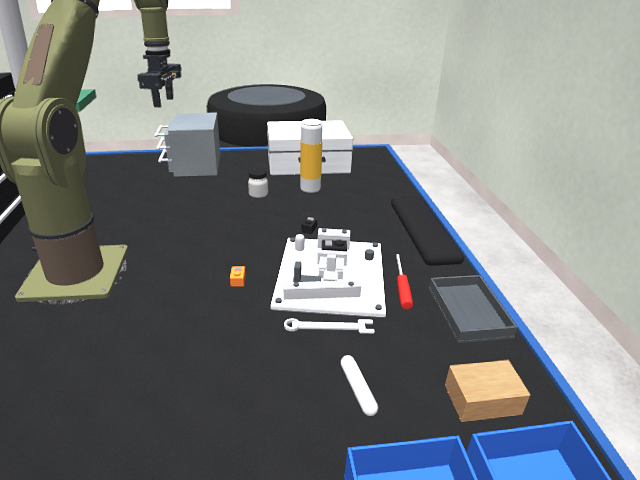

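The top view shows the plate with its corners near (303,166), (417,188), (398,289) and (280,264). Housing candidates are the black block on the plate at (321,217), the small dark block at (254,237), and the orange one at (350,320). The description picks (321,217): not orange, and the larger black one. The stop is at (301,215), the bar tab at about (362,228), the wedge at (375,253) and the ramp at (388,240). I'll check this in a close crop.

```bash
python3 - <<'E'
from h import *
z=np.load('top0.npz'); c=r.calibration('top'); im,d=z['im'],z['d']
cv2.imwrite('pics/crop0.png',cv2.resize(im[150:300,240:440,::-1],(800,600),interpolation=cv2.INTER_CUBIC))
m=(im[150:300,270:425].min(2)>110).astype(np.uint8)
cs=max(cv2.findContours(m,0,2)[0],key=cv2.contourArea)+np.array([270,150])
a=cv2.approxPolyDP(cv2.convexHull(cs),8,True)[:,0]; print(a)
P=np.array([onz(c,u,v,.012) for u,v in a]);print(P.round(4))
# points 70+mm tall
pts=[]
for v in range(160,300):
  for u in range(280,425):
    if d[v,u]>0:
      p=dep(c,d,u,v); 
      if p[2]>.055: pts.append((u,v,*p.round(4)))
for p in pts: print(p)
E
```

```text
[[300 165]
 [417 188]
 [397 289]
 [279 264]]
[[ 0.7403  0.0541  0.012 ]
 [ 0.6857 -0.2195  0.012 ]
 [ 0.4508 -0.1712  0.012 ]
 [ 0.5071  0.1011  0.012 ]]
(298, 196, np.float64(0.6593), np.float64(0.0558), np.float64(0.0566))
(300, 196, np.float64(0.6593), np.float64(0.0513), np.float64(0.0563))
(300, 197, np.float64(0.657), np.float64(0.0513), np.float64(0.0562))
(302, 197, np.float64(0.6566), np.float64(0.0466), np.float64(0.0589))
(304, 197, np.float64(0.6571), np.float64(0.0422), np.float64(0.0556))
(299, 198, np.float64(0.6546), np.float64(0.0535), np.float64(0.0571))
(300, 198, np.float64(0.6546), np.float64(0.0512), np.float64(0.0569))
(301, 198, np.float64(0.6549), np.float64(0.049), np.float64(0.0551))
(302, 198, np.float64(0.6549), np.float64(0.0467), np.float64(0.0556))
(303, 198, np.float64(0.6547), np.float64(0.0444), np.float64(0.0563))
(304, 198, np.float64(0.6547), np.float64(0.0422), np.float64(0.0566))
(305, 198, np.float64(0.6548), np.float64(0.0399), np.float64(0.0558))
(306, 198, np.float64(0.6546), np.float64(0.0376), np.float64(0.057))
(307, 198, np.float64(0.65
[... 28230 characters left out ...]
at64(0.5073), np.float64(-0.1202), np.float64(0.077))
(378, 263, np.float64(0.5073), np.float64(-0.1224), np.float64(0.0773))
(379, 263, np.float64(0.5074), np.float64(-0.1247), np.float64(0.0758))
(380, 263, np.float64(0.5073), np.float64(-0.1267), np.float64(0.0784))
(375, 264, np.float64(0.5059), np.float64(-0.1172), np.float64(0.0602))
(376, 264, np.float64(0.5055), np.float64(-0.1188), np.float64(0.0675))
(377, 264, np.float64(0.5054), np.float64(-0.1207), np.float64(0.0719))
(378, 264, np.float64(0.5051), np.float64(-0.1224), np.float64(0.0774))
(379, 264, np.float64(0.5052), np.float64(-0.1246), np.float64(0.0765))
(380, 264, np.float64(0.5053), np.float64(-0.1272), np.float64(0.073))
```

View pics/crop0.png

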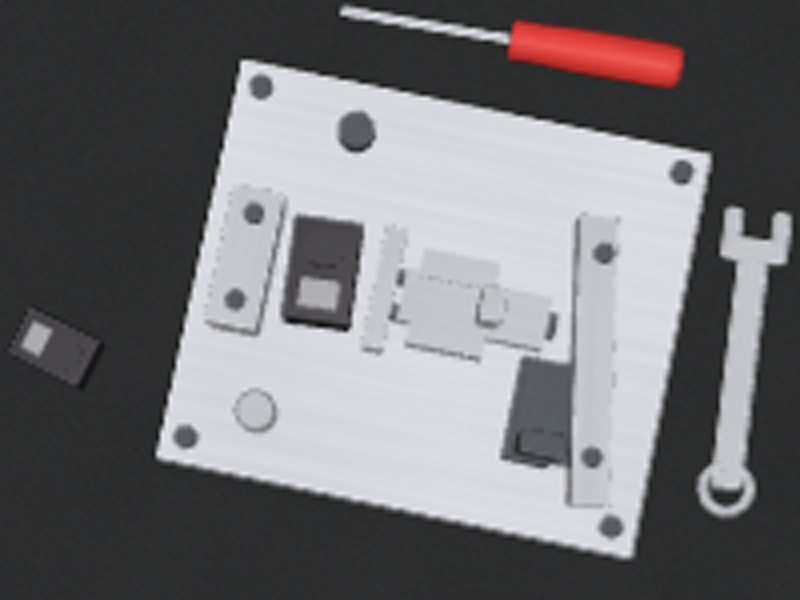

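The crop confirms the black housing is between the stop (left) and the bar jaw. The bar tab is at crop (490,305), the wedge tab at crop (543,443), and the ramp is to its right. From these I get plate yaw ≈ -11.5°, bar tab ≈ (0.5895,-0.0885) and wedge tab ≈ (0.513,-0.1165). I'm moving behind the bar tab with the fingers closed.

>>> step_arm(
  increments=[
    [[2.2, -3.7, 0], [0, 0, 1.9]],
    [[2.2, -3.7, 0], [0, 0, 0]],
    [[2.2, -3.7, 0], [0, 0, 0]],
    [[2.2, -3.7, 0], [0, 0, 0]],
    [[2.2, -3.7, 0], [0, 0, 0]],
    [[2.2, -3.7, 0], [0, 0, 0]],
    [[2.2, -3.7, 0], [0, 0, 0]],
    [[2.2, -3.7, 0], [0, 0, 0]],
    [[2.2, -3.7, 0], [0, 0, 0]],
    [[2.2, -3.7, 0], [0, 0, 0]],
  ],
  fingers=0,
  grip_force=20,
)

```text
clock: 1.1
tool_pos: [0.3653, 0.2364, 0.2386]
eef_rot: [0.1, 0.995, -0.0, -0.0]
contact_force: [0.6, 0.2, -0.3]
opening: 0.116
finger_force: 0.0
```

>>> step_arm(
  increments=[
    [[2.2, -3.6, -1], [0, 0, 0]],
    [[2.2, -3.6, -1], [0, 0, 0]],
    [[2.2, -3.6, -1], [0, 0, 0]],
    [[2.2, -3.6, -1], [0, 0, 0]],
    [[2.2, -3.6, -1], [0, 0, 0]],
    [[2.2, -3.6, -1], [0, 0, 0]],
    [[2.2, -3.6, -1], [0, 0, 0]],
    [[2.2, -3.6, -1], [0, 0, 0]],
    [[2.0, -3.6, -1], [0, 0, 0]],
    [[2.0, -3.6, -1], [0, 0, 0]],
  ],
)

```text
clock: 2.1
tool_pos: [0.5812, -0.1236, 0.1379]
eef_rot: [0.1, 0.995, 0.0, -0.0]
contact_force: [1.3, -0.0, -0.1]
opening: 0.004
finger_force: 0.0
```

```bash
python3 - <<'E'
from h import *
c,im,d=snap('wrist','w1.png'); np.savez('w1.npz',im=im,d=d)
print(r.get_state()['tool_pos'],c)
E
```

```text
[ 0.58328598 -0.1328548   0.13637108] {'fov_y': 67.39158836871351, 'cx': 318.26512155387303, 'cy': 241.81243758765746, 'k1': 0.0018497514126583519, 'R': array([[ 0.19983131,  0.97982752,  0.00234121],
       [ 0.93184922, -0.19078382,  0.30863985],
       [ 0.30286048, -0.05949425, -0.95117609]]), 't': array([ 0.00318378, -0.57657235,  0.11111783])}
```

View pics/w1.png

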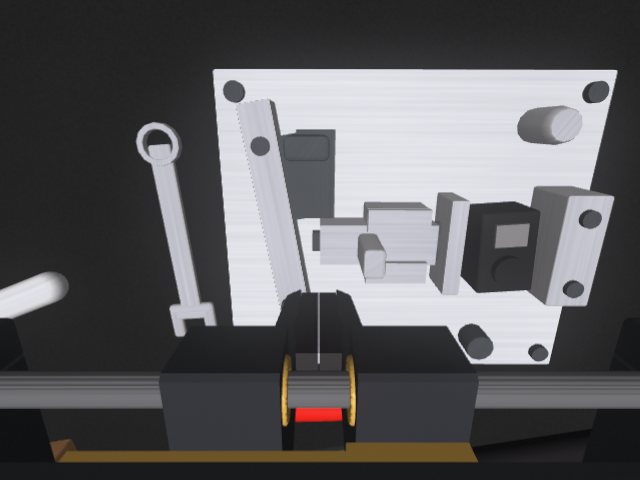

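```bash
python3 - <<'E'
from h import *
z=np.load('w1.npz'); d=z['d']
c=r.calibration('wrist')
s=r.get_state(); print(s['clock'],s['tool_pos'],s['eef_rot'],s['contact_force'])
for n,(u0,u1,v0,v1) in dict(bar=(345,400,225,290),wedge=(275,340,125,170)).items():
    P=np.array([dep(c,d,u,v) for v in range(v0,v1) for u in range(u0,u1) if d[v,u]>0])
    T=P[(P[:,2]>.070)&(P[:,2]<.082)]
    T=T[:, :]; R=np.array([[.980,-.199],[.199,.980]]); Q=T[:,:2]@R.T
    q=np.percentile(Q,[2,98],axis=0); print(n,len(T),'ext',np.diff(q,axis=0),'ctr',R.T@q.mean(0),'plate-axes',q, T[:,2].mean())
E
```

```text
2.15 [ 0.58328598 -0.1328548   0.13637108] [ 1.04734127e-01  9.94495172e-01 -3.03447475e-03  9.52660990e-04] [ 3.92835338 -5.42579444 -0.97957235]
bar 655 ext [[0.01854976 0.01307485]] ctr [ 0.59296971 -0.0980839 ] plate-axes [[0.59135353 0.0153413 ]
 [0.60990329 0.02841616]] 0.07336811367056241
wedge 1141 ext [[0.01359797 0.02429445]] ctr [ 0.51602153 -0.12398895] plate-axes [[ 0.52357538 -0.03096809]
 [ 0.53717335 -0.00667364]] 0.07332266666609738
```

>>> step_arm(
  increments=[
    [[0, 0, 0], [0, 0, 0]],
    [[0.2, 0, 0], [0, 0, 0]],
    [[0, 0, -1], [0, 0, 0]],
    [[0, 0, -1.5], [0, 0, 0]],
    [[0, 0, -1.5], [0, 0, 0]],
    [[0, 0, -1.5], [0, 0, 0]],
    [[0, 0, -1.5], [0, 0, 0]],
    [[0, 0, -1], [0, 0, 0]],
    [[0, 0, -0.5], [0, 0, 0]],
    [[0, 0, 0], [0, 0, 0]],
  ],
)

```text
clock: 3.15
tool_pos: [0.5824, -0.1218, 0.053]
eef_rot: [0.1, 0.995, 0.0, -0.001]
contact_force: [-0.6, 0.0, -0.2]
opening: 0.005
finger_force: 0.0
```

>>> step_arm(
  increments=[
    [[0.04, 0.2, 0], [0, 0, 0]],
    [[0.04, 0.2, 0], [0, 0, 0]],
    [[0.04, 0.2, 0], [0, 0, 0]],
    [[0.04, 0.2, 0], [0, 0, 0]],
    [[0.02, 0.1, 0], [0, 0, 0]],
    [[0.02, 0.1, 0], [0, 0, 0]],
    [[0, 0, 0], [0, 0, 0]],
    [[0, 0, 0], [0, 0, 0]],
    [[0, 0, 0], [0, 0, 0]],
    [[0, 0, 0], [0, 0, 0]],
  ],
)

```text
clock: 4.15
tool_pos: [0.5847, -0.1121, 0.0537]
eef_rot: [0.1, 0.995, -0.0, -0.0]
contact_force: [-0.2, 0.2, 0.2]
opening: 0.008
finger_force: 0.0
```

>>> step_arm(
  increments=[
    [[0.04, 0.2, 0], [0, 0, 0]],
    [[0.04, 0.2, 0], [0, 0, 0]],
    [[0.04, 0.2, 0], [0, 0, 0]],
    [[0.04, 0.2, 0], [0, 0, 0]],
    [[0.04, 0.2, 0], [0, 0, 0]],
    [[0.04, 0.2, 0], [0, 0, 0]],
    [[0.02, 0.1, 0], [0, 0, 0]],
    [[0.02, 0.1, 0], [0, 0, 0]],
    [[0, 0, 0], [0, 0, 0]],
    [[0, 0, 0], [0, 0, 0]],
  ],
)

```text
clock: 5.15
tool_pos: [0.5876, -0.0979, 0.0537]
eef_rot: [0.1, 0.995, 0.0, 0.0]
contact_force: [0.1, -1.9, -1.4]
opening: 0.006
finger_force: 0.9
```

>>> step_arm(
  increments=[
    [[0.02, 0.1, 0], [0, 0, 0]],
    [[0.02, 0.1, 0], [0, 0, 0]],
    [[0.02, 0.1, 0], [0, 0, 0]],
    [[0.02, 0.1, 0], [0, 0, 0]],
    [[0.02, 0.1, 0], [0, 0, 0]],
    [[0, 0, 0], [0, 0, 0]],
    [[0, 0, 0], [0, 0, 0]],
    [[0, 0, 0], [0, 0, 0]],
    [[0, 0, 0], [0, 0, 0]],
    [[0, 0, 0], [0, 0, 0]],
  ],
)

```text
clock: 6.15
tool_pos: [0.5887, -0.0926, 0.0538]
eef_rot: [0.1, 0.995, 0.0, 0.0]
contact_force: [0.0, -1.5, -1.2]
opening: 0.009
finger_force: 0.4
```

>>> step_arm(
  increments=[
    [[0.02, 0.1, 0], [0, 0, 0]],
    [[0.02, 0.1, 0], [0, 0, 0]],
    [[0.02, 0.1, 0], [0, 0, 0]],
    [[0.01, 0.05, 0], [0, 0, 0]],
    [[0.01, 0.05, 0], [0, 0, 0]],
    [[0, 0, 0], [0, 0, 0]],
    [[0, 0, 0], [0, 0, 0]],
    [[0, 0, 0], [0, 0, 0]],
    [[0, 0, 0], [0, 0, 0]],
    [[0, 0, 0], [0, 0, 0]],
  ],
)

```text
clock: 7.15
tool_pos: [0.5888, -0.0919, 0.0538]
eef_rot: [0.101, 0.995, -0.002, -0.0]
contact_force: [-0.8, -7.8, -0.1]
opening: 0.011
finger_force: 3.4
```

```bash
python3 - <<'E'
from h import *
c,im,d=snap('top'); cv2.imwrite('pics/c2.png',cv2.resize(im[170:290,260:420,::-1],(800,600),interpolation=cv2.INTER_CUBIC))
E
```

```text
(no output)
```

View pics/c2.png

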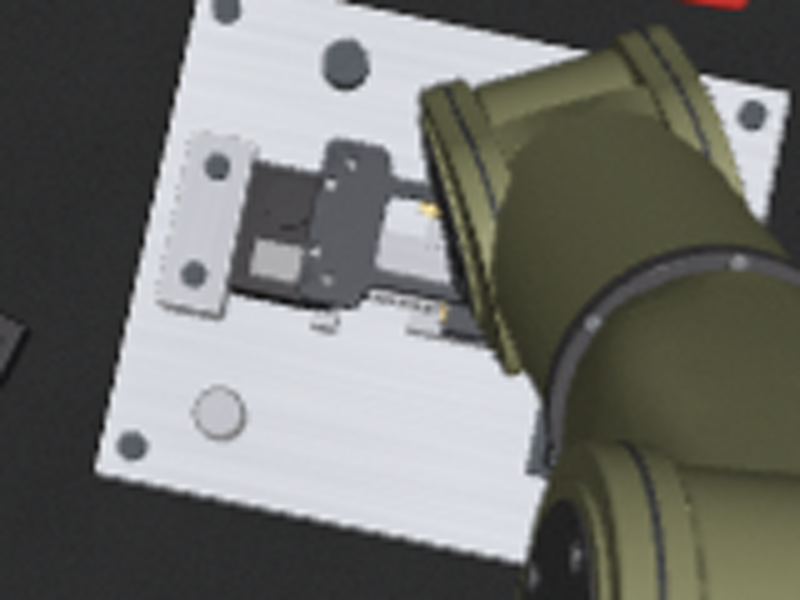

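The housing (crop 275,230) now looks flush with the stop, and the force is rising. I'll press a little more to make sure it's square.

>>> step_arm(
  increments=[
    [[0.02, 0.1, 0], [0, 0, 0]],
    [[0.02, 0.1, 0], [0, 0, 0]],
    [[0.02, 0.1, 0], [0, 0, 0]],
    [[0.02, 0.1, 0], [0, 0, 0]],
    [[0, 0, 0], [0, 0, 0]],
    [[0, 0, 0], [0, 0, 0]],
    [[0, 0, 0], [0, 0, 0]],
    [[0, 0, 0], [0, 0, 0]],
    [[0, 0, 0], [0, 0, 0]],
    [[0, 0, 0], [0, 0, 0]],
  ],
)

```text
clock: 8.2
tool_pos: [0.5887, -0.0916, 0.0539]
eef_rot: [0.103, 0.995, -0.004, -0.001]
contact_force: [-1.7, -12.7, 1.8]
opening: 0.006
finger_force: 6.3
```

>>> step_arm(
  increments=[
    [[-0.04, -0.2, 0], [0, 0, 0]],
    [[-0.04, -0.2, 0], [0, 0, 0]],
    [[-0.04, -0.2, 0], [0, 0, 0]],
    [[-0.04, -0.2, 0], [0, 0, 0]],
    [[-0.06, -0.3, 0], [0, 0, 0]],
    [[-0.1, -0.5, 0], [0, 0, 0]],
    [[-0.1, -0.5, 0], [0, 0, 0]],
    [[0, 0, 1], [0, 0, 0]],
    [[0, 0, 2], [0, 0, 0]],
    [[0, 0, 2], [0, 0, 0]],
  ],
)

```text
clock: 9.2
tool_pos: [0.5858, -0.1058, 0.1047]
eef_rot: [0.1, 0.995, 0.0, -0.0]
contact_force: [0.5, -0.0, -0.2]
opening: 0.006
finger_force: 0.0
```

>>> step_arm(
  increments=[
    [[-1, 0, 1], [0, 0, 0]],
    [[-2, 0, 0], [0, 0, 0]],
    [[-2, 0, 0], [0, 0, 0]],
    [[-2, 0, 0], [0, 0, 0]],
    [[-2, 0, 0], [0, 0, 0]],
    [[-1, 0, 0], [0, 0, 0]],
    [[-0.5, 0, 0], [0, 0, 0]],
    [[0, 0, 0], [0, 0, 0]],
    [[0, 0, 0], [0, 0, 0]],
    [[0, 0, 0], [0, 0, 0]],
  ],
)

```text
clock: 10.2
tool_pos: [0.4821, -0.1058, 0.1138]
eef_rot: [0.1, 0.995, 0.0, 0.001]
contact_force: [0.1, 0.6, 0.1]
opening: 0.008
finger_force: 0.0
```

```bash
python3 - <<'E'
from h import *
c,im,d=snap('wrist','w2.png'); s=r.get_state(); print(s['clock'],s['tool_pos'])
R=np.array([[.980,-.199],[.199,.980]])
P=np.array([dep(c,d,u,v) for v in range(480) for u in range(640) if d[v,u]>0])
T=P[(P[:,2]>.070)&(P[:,2]<.082)]
for n,x,y in(('bar',.593,-.068),('wedge',.514,-.115)):
    t=T[(abs(T[:,0]-x)<.022)&(abs(T[:,1]-y)<.022)]
    if len(t)<20: print(n,len(t));continue
    q=np.percentile(t[:,:2]@R.T,[2,98],axis=0);print(n,len(t),np.diff(q,axis=0),R.T@q.mean(0))
E
```

```text
10.25 [ 0.4818799  -0.105869    0.11371356]
bar 0
wedge 10
```

View pics/w2.png

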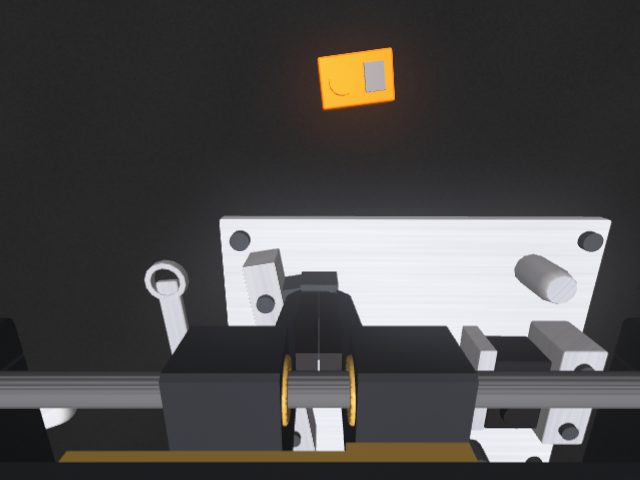

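The wedge tab is just ahead of the closed fingers, at about (320,281). The housing is flat against the stop on the right. I'll descend behind the wedge tab and push along the ramp.

>>> step_arm(
  increments=[
    [[-0.4, -0.5, 0], [0, 0, 0]],
    [[0, 0, -1], [0, 0, 0]],
    [[0, 0, -1], [0, 0, 0]],
    [[0, 0, -1.5], [0, 0, 0]],
    [[0, 0, -1.5], [0, 0, 0]],
    [[0, 0, -1], [0, 0, 0]],
    [[0, 0, 0], [0, 0, 0]],
    [[0.5, -0.02, 0], [0, 0, 0]],
    [[0.5, -0.02, 0], [0, 0, 0]],
    [[0, 0, 0], [0, 0, 0]],
  ],
)

```text
clock: 11.25
tool_pos: [0.4888, -0.1114, 0.0544]
eef_rot: [0.1, 0.995, 0.0, 0.002]
contact_force: [0.2, 0.6, 0.0]
opening: 0.005
finger_force: 0.0
```

>>> step_arm(
  increments=[
    [[0.3, -0.01, 0], [0, 0, 0]],
    [[0.3, -0.01, 0], [0, 0, 0]],
    [[0.3, -0.01, 0], [0, 0, 0]],
    [[0.3, -0.01, 0], [0, 0, 0]],
    [[0.2, -0.01, 0], [0, 0, 0]],
    [[0.2, -0.01, 0], [0, 0, 0]],
    [[0.2, -0.01, 0], [0, 0, 0]],
    [[0, 0, 0], [0, 0, 0]],
    [[0, 0, 0], [0, 0, 0]],
    [[0, 0, 0], [0, 0, 0]],
  ],
)

```text
clock: 12.25
tool_pos: [0.5051, -0.1121, 0.0537]
eef_rot: [0.1, 0.995, 0.0, 0.0]
contact_force: [-3.0, -0.2, -0.0]
opening: 0.007
finger_force: 0.8
```

>>> step_arm(
  increments=[
    [[0.2, -0.01, 0], [0, 0, 0]],
    [[0.2, -0.01, 0], [0, 0, 0]],
    [[0.2, -0.01, 0], [0, 0, 0]],
    [[0.2, -0.01, 0], [0, 0, 0]],
    [[0.2, -0.01, 0], [0, 0, 0]],
    [[0, 0, 0], [0, 0, 0]],
    [[0, 0, 0], [0, 0, 0]],
    [[0, 0, 0], [0, 0, 0]],
    [[0, 0, 0], [0, 0, 0]],
    [[0, 0, 0], [0, 0, 0]],
  ],
)

```text
clock: 13.25
tool_pos: [0.5155, -0.1126, 0.0539]
eef_rot: [0.1, 0.995, 0.0, 0.001]
contact_force: [0.3, 0.5, 0.2]
opening: 0.005
finger_force: 0.3
```

>>> step_arm(
  increments=[
    [[0.2, -0.01, 0], [0, 0, 0]],
    [[0.2, -0.01, 0], [0, 0, 0]],
    [[0.2, -0.01, 0], [0, 0, 0]],
    [[0.2, -0.01, 0], [0, 0, 0]],
    [[0.2, -0.01, 0], [0, 0, 0]],
    [[0, 0, 0], [0, 0, 0]],
    [[0, 0, 0], [0, 0, 0]],
    [[0, 0, 0], [0, 0, 0]],
    [[0, 0, 0], [0, 0, 0]],
    [[0, 0, 0], [0, 0, 0]],
  ],
)

```text
clock: 14.25
tool_pos: [0.5236, -0.113, 0.0536]
eef_rot: [0.1, 0.995, -0.0, -0.001]
contact_force: [-4.8, 1.1, 4.4]
opening: 0.003
finger_force: 2.6
```

>>> step_arm(
  increments=[
    [[0.1, 0, 0], [0, 0, 0]],
    [[0.1, -0.01, 0], [0, 0, 0]],
    [[0.1, 0, 0], [0, 0, 0]],
    [[0.1, -0.01, 0], [0, 0, 0]],
    [[0, 0, 0], [0, 0, 0]],
    [[0, 0, 0], [0, 0, 0]],
    [[0, 0, 0], [0, 0, 0]],
    [[0, 0, 0], [0, 0, 0]],
    [[0, 0, 0], [0, 0, 0]],
    [[0, 0, 0], [0, 0, 0]],
  ],
)

```text
clock: 15.25
tool_pos: [0.5246, -0.1132, 0.0535]
eef_rot: [0.1, 0.995, -0.001, -0.004]
contact_force: [-9.6, 1.9, 8.0]
opening: 0.001
finger_force: 5.0
```

>>> step_arm(
  increments=[
    [[0.1, 0, 0], [0, 0, 0]],
    [[0.1, -0.01, 0], [0, 0, 0]],
    [[0.1, 0, 0], [0, 0, 0]],
    [[0.1, -0.01, 0], [0, 0, 0]],
    [[0.1, 0, 0], [0, 0, 0]],
    [[0, 0, 0], [0, 0, 0]],
    [[0, 0, 0], [0, 0, 0]],
    [[0, 0, 0], [0, 0, 0]],
    [[0, 0, 0], [0, 0, 0]],
    [[0, 0, 0], [0, 0, 0]],
  ],
)

```text
clock: 16.25
tool_pos: [0.5262, -0.1133, 0.0533]
eef_rot: [0.1, 0.995, -0.001, -0.008]
contact_force: [-16.0, 3.5, 13.3]
opening: 0.007
finger_force: 7.9
```

>>> step_arm(
  increments=[
    [[0.1, 0, 0.1], [0, 0, 0]],
    [[0.1, -0.01, 0.1], [0, 0, 0]],
    [[0, 0, 0.1], [0, 0, 0]],
    [[0, 0, 0], [0, 0, 0]],
    [[0, 0, 0], [0, 0, 0]],
    [[0, 0, 0], [0, 0, 0]],
    [[0, 0, 0], [0, 0, 0]],
    [[0, 0, 0], [0, 0, 0]],
    [[0, 0, 0], [0, 0, 0]],
    [[0, 0, 0], [0, 0, 0]],
  ],
)

```text
clock: 17.25
tool_pos: [0.5262, -0.1132, 0.0539]
eef_rot: [0.1, 0.995, -0.001, -0.01]
contact_force: [-13.8, 1.9, -5.8]
opening: 0.003
finger_force: 7.0
```

>>> step_arm(
  increments=[
    [[0.1, 0, -0.1], [0, 0, 0]],
    [[0.1, -0.01, 0], [0, 0, 0]],
    [[0.1, 0, 0], [0, 0, 0]],
    [[0, 0, 0], [0, 0, 0]],
    [[0, 0, 0], [0, 0, 0]],
    [[0, 0, 0], [0, 0, 0]],
    [[0, 0, 0], [0, 0, 0]],
    [[0, 0, 0], [0, 0, 0]],
    [[0, 0, 0], [0, 0, 0]],
    [[0, 0, 0], [0, 0, 0]],
  ],
)

```text
clock: 18.25
tool_pos: [0.527, -0.1134, 0.0538]
eef_rot: [0.1, 0.995, -0.001, -0.012]
contact_force: [-19.7, 4.1, 6.5]
opening: 0.01
finger_force: 9.9
```

Pushed firmly at about 20 N. I'll back off, lift clear and check.

>>> step_arm(
  increments=[
    [[-0.3, 0.01, 0], [0, 0, 0]],
    [[-0.3, 0.01, 0], [0, 0, 0]],
    [[-0.3, 0.01, 0], [0, 0, 0]],
    [[-0.5, 0.01, 0], [0, 0, 0]],
    [[-0.8, 0.01, 0], [0, 0, 0]],
    [[-0.8, 0, 0], [0, 0, 0]],
    [[-0.8, 0, 0], [0, 0, 0]],
    [[0, 0, 1], [0, 0, 0]],
    [[0, 0, 3], [0, 0, 0]],
    [[0, 0, 4], [0, 0, 0]],
  ],
)

```text
clock: 19.25
tool_pos: [0.5003, -0.113, 0.1362]
eef_rot: [0.1, 0.995, 0.0, -0.001]
contact_force: [0.0, -0.5, 0.1]
opening: 0.005
finger_force: 0.0
```

>>> step_arm(
  increments=[
    [[-1, 3, 3], [0, 0, 0]],
    [[-2, 4, 1], [0, 0, 0]],
    [[-2, 4, 1], [0, 0, 0]],
    [[-2, 4, 0], [0, 0, 0]],
    [[-2, 4, 0], [0, 0, 0]],
    [[0, 4, 0], [0, 0, 0]],
    [[0, 4, 0], [0, 0, 0]],
    [[0, 4, 0], [0, 0, 0]],
    [[0, 2, 0], [0, 0, 0]],
    [[0, 0, 0], [0, 0, 0]],
  ],
)

```text
clock: 20.25
tool_pos: [0.4112, 0.2212, 0.1867]
eef_rot: [0.097, 0.995, 0.002, 0.001]
contact_force: [-0.8, 0.1, -0.5]
opening: 0.004
finger_force: 0.0
```

```bash
python3 - <<'E'
from h import *
print(r.get_state()['clock'],r.get_state()['tool_pos'])
c,im,d=snap('top'); cv2.imwrite('pics/c3.png',cv2.resize(im[150:300,240:440,::-1],(800,600),interpolation=cv2.INTER_CUBIC))
E
```

```text
20.25 [0.41121061 0.22117935 0.18668589]
```

View pics/c3.png

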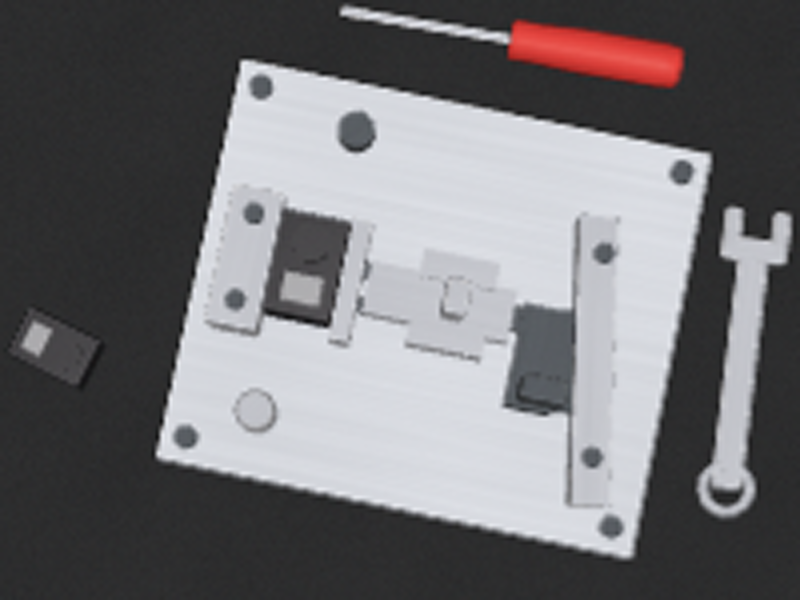

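The top crop shows the housing (310,270) square and flush between the stop and the jaw. The wedge has moved about 30 mm, so its front end is fully past the set screw behind the bar tail. The force rose steadily to about 20 N over about 3 mm, which is a true jam. The neighbouring parts haven't moved.

```bash
python3 -c "
from plant import r
print(r.finish_job())"
```

```text
the job is handed in; nothing more can be done
None
```

The housing is clamped square and flush against the stop, with the wedge jammed behind the bar at a push of about 20 N; the arm is clear and the job was handed in at about 20 s.

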